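# Press the sharpening stones into their foam-lined case and shut it

## Robot

A 7-joint arm with a two-finger parallel gripper is mounted at the origin on the work surface. World frame = base frame: x ahead of the robot, y to its left, z up, the work surface at z = 0. Lengths are in m, angles in rad, forces in N, time in s.
With the tool pointing down it reaches from about 0.425 to 0.925 m from the base axis. Payload 6.8 kg.
Tool frame: the origin (TCP) lies between the finger pads; the fingertips stand 22 mm ahead of it and the grasp point (between the pads) lies 3 mm ahead of it; z points along the fingers, y is the direction in which the jaws open and shut (so a half turn about z gives the same grasp; the last joint's range is limited). The gripper opens to 85 mm and grips with 20 to 120 N. Pads are 22 mm wide; open, the fingers measure 114 mm over their backs; the gripper's body (76 mm by 85 mm) begins 54 mm behind the grasp point. The pads swing forward as they close: fully open they stand 13 mm farther back than shut.
Start: joints at [1.113, 0.477, 0.022, 1.555, -0.011, 1.109, -0.083], TCP at [0.231, -0.634, 0.253] pointing down, gripper open.
Joint ranges: [-2.96, 2.96], [-0.34, 2.1], [-1.41, 1.46], [0.24, 2.44], [-1.37, 4.51], [0.17, 1.92], [-2.96, 2.96]. Speed limits (rad/s): [2.39, 2.39, 3.14, 3.14, 3.14, 3.14, 3.14].

## Interface

Orientations are given as a unit quaternion [w, x, y, z].
In Python, from station import bot gives the robot as it stands. The module is installed in compiled form; this text tells all that it offers.
- The arm moves only by the tool drive_tool, never from a script. Its argument "series" is one flat list of numbers, 7 for each row, row after row: the opening, from -1 (shut) to 1 (fully open), then the shift along the tool's x, y, z in mm, then the turn, a rotation vector about the tool's x, y, z in rad. In form: [jaw, x, y, z, wx, wy, wz, jaw, x, y, z, wx, wy, wz, ...]. A call has 1 to 12 rows; each row shifts and turns the commanded pose from where the row before left it, along the tool's axes as they then stand; what a row does not reach is not made up. A row lasts 1/8 s, in which the tool goes at most 62.5 mm and 10.7 degrees, less where a joint would pass 70% of its speed; a pose out of reach is approached as far as the arm can. A call with a gripper value outside its range is refused whole. The fingers move at their own pace and stop on an object; "force" is the grip in N (left out, the last holds). Time passes only in rows, so rows that do not move let the fingers close. It gives the time, the measured TCP pose, the force and the opening at its end, in the units of the state.
- bot.get_obs(): the state, without advancing time (a new reading comes with each control period).
- bot.read_camera(name): name is "side" or "top"; returns a dict with "pixels" (480x640x3 uint8, blue, green, red), "camera_matrix" (3x3 intrinsics, pixels), "rvec" (rotation vector, rad) and "tvec" (3), from world to camera coordinates, as OpenCV has them. Camera axes: x right, y down, z forward; pixel columns grow to the right and rows downward; lengths in m; the calibration is good to about 2 mm. A picture is of the moment at which its call begins. There is no depth.
- bot.hand_in(): hands the job in, once; it reports no verdict.
The state is a dict: "t": time; "q": joint angles; "joint_vel": joint speeds; "joint_torque": joint torques, N m; "eef_pos": TCP position; "tool_rot": TCP orientation; "contact_force": force on the tool from outside, world axes, zero at the start; "torque": the same for the moment, N m; "gripper_width": opening from 0.0 (shut) to 1.0 (fully open).
Only numpy, scipy, OpenCV 4.12 (cv2) and the standard library are available. Lean on these libraries where they do the work, as an engineer would, in place of code of your own. Each camera call takes 0.05 s, during which the arm holds its last target. There are 200 camera calls.

## Task

Put the two sharpening stones away in their foam-lined case. First press the round stone, which stands proud in its cutout, down until it is flush with the foam; then set the long whetstone from the table over the long cutout and press it down flush too; with both fully home, swing the lid over and press it completely shut. Leave the mug, the bowl and the plate where they stand.

Things in the scene. Friction and masses are not known exactly. Their poses are not given: they have to be found in the camera images.
- case: Black plastic case lined with dark foam, 210 (x) x 208 (y) mm, fixed. Origin: centre of its underside, on the table. Rim 44 mm above the table, foam top 40 mm. Its own +y side carries the lid's hinge. The foam has a long and a round cutout, both 34 mm deep (floor 6 mm above the table), each 3 mm wider all round than its stone, with a 3 mm chamfered mouth.
- long_cutout (a point): Centre of the long cutout's mouth, level with the foam top, 51 mm to the case's -y side of its centre; 156 mm along the case's x, 56 mm along its y. Sprung rounded foam ribs in its walls squeeze the stone: set in the mouth, it comes to rest on them with its underside about 28 mm above the table, and must be pushed on down to the floor.
- round_cutout (a point): Centre of the round cutout's mouth, 76 mm across, level with the foam top, 41 mm to the case's +y (hinge) side of its centre, with ribs like the long one's. 26 mm of foam lie between the two cutouts.
- whetstone: Long two-layer sharpening stone, grey below, cream above, 150 (x) x 50 (y) x 34 (z) mm, 0.53 kg, lying flat and loose on the table. Origin: centre of its underside. Either way round fits. In the mouth, about 8 to 18 N on top push it home, its top then flush with the foam, where friction keeps it; pressed off its middle, one end may go down first.
- puck: Round two-layer sharpening stone, 70 mm across, 34 mm high, 0.27 kg. At the start it stands, a little askew, on the ribs in the round cutout, about 22 mm proud of the foam; about 4 to 12 N on top push it home, its top then flush with the foam. Origin: centre of its underside.
- lid (a joint): Angle of the case's grey plastic lid in rad: 0 = shut, grows as it opens, about 1.57 = upright; starts standing open at 1.5 to 1.8. The hinge is stiff: the lid stays where it is left, and about 3 N near its free edge move it.
- lid_hinge (a point): Middle of the lid's hinge axis, which runs along the case's x on its +y edge, 44.5 mm above the table. The lid is a 210 x 208 mm slab, 10 mm thick; when shut it covers the case and its outer face is 54.5 mm above the table. A 60 mm wide tab continues the middle of its free edge by 16 mm.
- lid_press (a point): Point on the lid's outer face (the top when shut), on its centre line, 178 mm from the hinge axis and 30 mm inside the free edge.
- mug: Blue ceramic mug, 80 mm across, 90 mm high, handle towards its +y; bystander. Origin: centre of its underside.
- bowl: White ceramic bowl, 104 mm across, 55 mm high; bystander. Origin: centre of its underside.
- plate: White melamine plate, 200 mm across, 20 mm high; bystander, at the near left. Origin: centre of its underside. Not listed and not to be reached for: behind everything, a colander, a bottle and a drying rack (up to 200 mm high, from about 0.71 m ahead of the robot); far left, a pedal bin 250 mm high.
There are look-alikes about, which are no part of the job. Leave any orange or yellow look-alike of the puck alone.

How it is judged:
On the way, in this order (a step that is already met when the one before it is completed fails the run):
1. the round stone is pressed flush in the round cutout, the lid still open (z of puck in the frame of case between 0.003 and 0.0085 m and horizontal distance between puck and round_cutout below 0.006 m and angle between puck's own z axis and vertical below 0.035 rad and value of joint lid above 1 rad), for 0.2 s.
2. the long whetstone is pressed flush in the long cutout, the round one still home, the lid still open (all of step 1 and z of whetstone in the frame of case between 0.003 and 0.0085 m and horizontal distance between whetstone and long_cutout below 0.006 m and angle between whetstone's own z axis and vertical below 0.035 rad), for 0.2 s.
3. the lid is shut (value of joint lid below 0.03 rad), for 0.2 s.
At the end, for the whole second after the job is handed in: Both stones at rest on the floors of their own cutouts (underside no more than 2.5 mm above the floor, centre within 6 mm of the cutout's, tilt under 2 degrees) and the lid shut to within 0.03 rad (z of whetstone in the frame of case between 0.003 and 0.0085 m and horizontal distance between whetstone and long_cutout below 0.006 m and angle between each of whetstone, puck's own z axis and vertical below 0.035 rad and z of puck in the frame of case between 0.003 and 0.0085 m and horizontal distance between puck and round_cutout below 0.006 m and value of joint lid below 0.03 rad and linear speed of each of whetstone, puck below 0.02 m/s); the robot touches nothing.
It fails at once if the mug was pushed more than 30 mm or tipped (distance of mug from where it was at the start of the episode above 0.03 m or angle between mug's own z axis and vertical above 0.35 rad).
It fails at once if the bowl was pushed more than 30 mm or tipped (distance of bowl from where it was at the start of the episode above 0.03 m or angle between bowl's own z axis and vertical above 0.35 rad).
It fails at once if the plate was pushed more than 30 mm or tipped (distance of plate from where it was at the start of the episode above 0.03 m or angle between plate's own z axis and vertical above 0.35 rad).
It also fails if it takes over 62 s, if anything falls off the work surface, if the arm or the gripper's body presses on something with over 40 N, if the wrist force passes 120 N, or if a joint passes its speed limit or range.

## Working session

There is one attempt and no reset: what is moved stays moved. The work goes in short steps, Python scripts to look and compute and a tool call to move; the robot and the scene stay as the last step left them, time stands still between calls to the robot, and variables do not carry over. Pictures are saved under pics/ and viewed, about 8 in all and at most 12, crops included, and the job is handed in when it is done.

Besides the shell and the picture viewer there is one more tool, called after "Request:" in YAML: its name, and indented under it one key for each argument. drive_tool: Moves the arm, as the interface text tells. Its arguments: {"type":"object","properties":{"series":{"type":"array"},"force":{"type":"number"}},"required":["series"]}

```bash
mkdir -p pics
cat > h.py <<'E'
import numpy as np,cv2
from station import bot
from scipy.spatial.transform import Rotation as R
def cam(n,f=None):
    c=bot.read_camera(n)
    if f: cv2.imwrite('pics/'+f,c['pixels'])
    return c
def ray(c,u,v,z):
    Rm=cv2.Rodrigues(np.array(c['rvec'],float))[0];t=np.array(c['tvec'],float).ravel()
    d=Rm.T@np.linalg.inv(c['camera_matrix'])@np.array([u,v,1.]);o=-Rm.T@t
    return o+d*(z-o[2])/d[2]
def proj(c,p):
    return cv2.projectPoints(np.array(p,float).reshape(-1,1,3),np.array(c['rvec'],float),np.array(c['tvec'],float),np.array(c['camera_matrix'],float),None)[0].reshape(-1,2)
def st():
    o=bot.get_obs();print({k:np.round(o[k],4).tolist() for k in('t','q','eef_pos','tool_rot','contact_force','gripper_width')});return o
E
python3 - <<'E'
from h import *
a=cam('top','top0.png');b=cam('side','side0.png')
for c in(a,b):
    Rm=cv2.Rodrigues(np.array(c['rvec'],float))[0];print(-Rm.T@np.ravel(c['tvec']),Rm.round(2).tolist())
st();print(R.from_quat(np.roll(bot.get_obs()['tool_rot'],-1)).as_matrix().round(3))
E
```

```text
[0.20984803 0.03107009 1.26218315] [[-0.0, -1.0, -0.0], [-0.98, 0.0, -0.19], [0.19, 0.0, -0.98]]
[-0.02969179  0.63600597  0.68593222] [[-0.78, -0.63, -0.02], [-0.38, 0.49, -0.79], [0.5, -0.6, -0.62]]
{'t': 0.1, 'q': [1.1129, 0.4777, 0.0223, 1.5563, -0.0115, 1.1093, -0.0831], 'eef_pos': [0.2312, -0.6337, 0.2524], 'tool_rot': [-0.0008, 0.9847, 0.174, -0.0002], 'contact_force': [-0.5181, 0.3574, 0.618], 'gripper_width': 0.9968}
[[ 0.939  0.343 -0.001]
 [ 0.343 -0.939  0.001]
 [-0.    -0.002 -1.   ]]
```

View pics/top0.png

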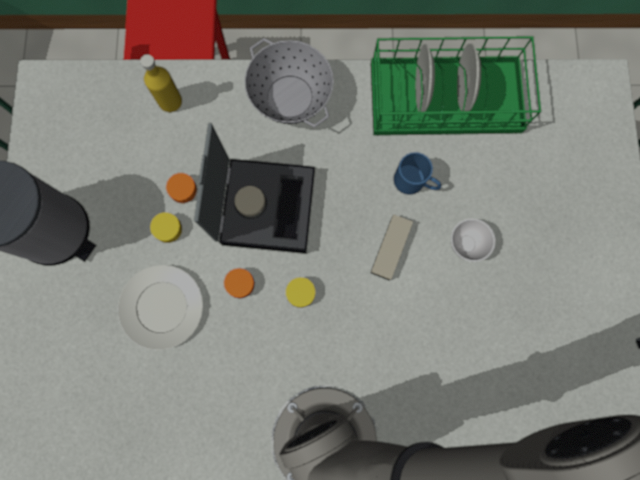

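View pics/side0.png

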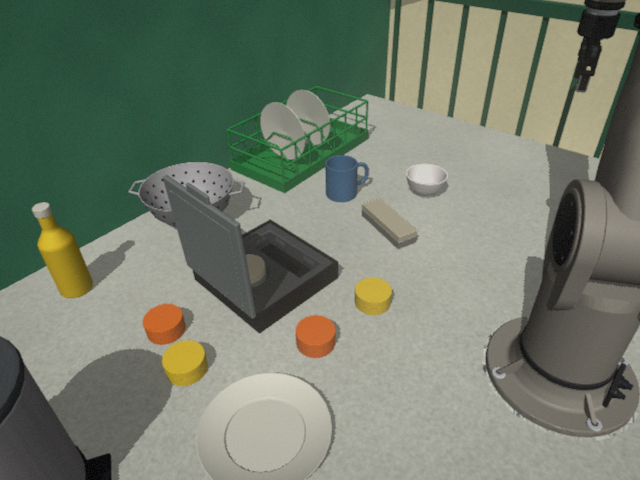

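The top view shows the case with corners near (230,160), (314,167), (306,250) and (222,243). Its lid stands at the left (+y). The puck is at (250,201), the long cutout at (288,208), the whetstone at (394,247), the mug at (413,173) and the bowl at (474,240).

The round candidates are the cream/grey one at (250,201) inside the case, orange at (181,187) and (239,283), and yellow at (166,227) and (300,292). The one in the cutout fits the description.

Run:
```python
from h import *
a=cam('top');im=a['pixels']
cr=im[140:300,190:430];cv2.imwrite('pics/crop1.png',cv2.resize(cr,None,fx=3.3,fy=3.3,interpolation=cv2.INTER_CUBIC))
for (u,v) in [(230,160),(314,167),(306,250),(222,243)]:print('case',ray(a,u,v,.044).round(4))
hsv=cv2.cvtColor(im,cv2.COLOR_BGR2HSV)
print('px',hsv[201,250],hsv[247,394],hsv[290,394],hsv[225,394],hsv[180,260])
def blob(m,name,u,v,z):
    cs=cv2.findContours(m.astype(np.uint8),cv2.RETR_EXTERNAL,cv2.CHAIN_APPROX_NONE)[0]
    cs=[c for c in cs if cv2.pointPolygonTest(c,(u,v),False)>=0]
    if not cs:print(name,'none');return
    c=max(cs,key=cv2.contourArea)
    P=np.array([ray(a,*p[0],z)[:2]*1000 for p in c],np.float32)
    print(name,cv2.contourArea(c),cv2.minAreaRect(c),cv2.minAreaRect(P))
b=im.astype(int);warm=(b[...,2]-b[...,0]>14)
blob(warm,'stone',394,247,.034);blob(warm,'puck',250,201,.062)
blob((b[...,0]-b[...,2]>30),'mug',413,173,.09)
dark=(b.max(2)<70); blob(dark,'case',270,170,.044)
for p,z in [((474,240),.05),((413,173),.09),((441,185),.05),((162,306),.02)]:print(ray(a,*p,z).round(3))
```

```text
case [0.6542 0.2276 0.044 ]
case [0.6361 0.0233 0.044 ]
case [0.4316 0.0425 0.044 ]
case [0.4485 0.2405 0.044 ]
px [ 24  35 102] [ 23  34 150] [ 45   9 163] [ 24  33 149] [120  11  45]
stone 1187.0 ((391.7216796875, 246.6237030029297), (20.892580032348633, 61.67259979248047), 21.037513732910156) ((442.11419677734375, -160.93768310546875), (49.16209411621094, 150.1426544189453), 67.97551727294922)
puck none
mug 1185.0 ((415.315185546875, 171.96957397460938), (38.826168060302734, 43.605377197265625), 80.90972137451172) ((607.7682495117188, -210.94085693359375), (93.93692016601562, 101.09967803955078), 9.323857307434082)
case 9489.5 ((256.3342590332031, 189.8246612548828), (111.69866943359375, 115.67668151855469), 6.009006023406982) ((582.7625122070312, 162.58738708496094), (270.2932434082031, 290.06683349609375), 84.238037109375)
[ 0.454 -0.352  0.05 ]
[ 0.605 -0.207  0.09 ]
[ 0.588 -0.281  0.05 ]
[0.303 0.381 0.02 ]
```

View pics/crop1.png

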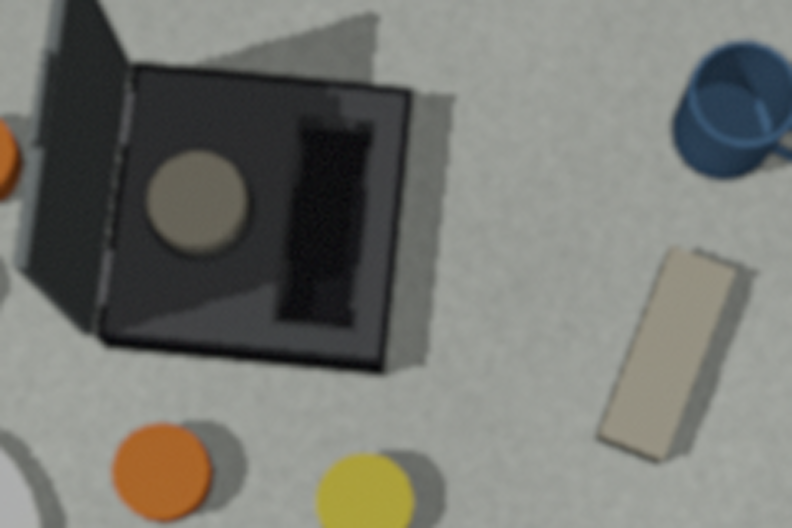

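The crop confirms the puck (cream, in the case's round cutout) at full-image (250,201), the empty long cutout around (289,208), and the whetstone at (392,247) with its long axis at about -22° from world x. Next I'll fit the case edges more finely and estimate the lid angle.

```bash
cat > case.py <<'E'
from h import *
a=cam('top');g=cv2.GaussianBlur(a['pixels'].max(2).astype(np.float32),(0,0),.7)
def edge(p,q,n,r=6,sgn=1):  # subpixel strongest brightening along outward normal n, points p..q
    out=[]
    for s in np.linspace(.12,.88,30):
        c=np.array(p)*(1-s)+np.array(q)*s; k=np.arange(-r,r+.01,.25)
        l=c+k[:,None]*np.array(n); v=cv2.remap(g,l[:,0].astype(np.float32),l[:,1].astype(np.float32),cv2.INTER_LINEAR).ravel()
        out.append(l[np.argmax(sgn*np.gradient(v))])
    vx,vy,x,y=cv2.fitLine(np.array(out,np.float32),cv2.DIST_HUBER,0,.01,.01).ravel();return vx,vy,x,y
def inter(A,B):
    M=np.array([[A[0],-B[0]],[A[1],-B[1]]]);s=np.linalg.solve(M,[B[2]-A[2],B[3]-A[3]]);return np.array([A[2]+s[0]*A[0],A[3]+s[0]*A[1]])
r=edge((314.5,167),(306.5,250),(1,.1));t=edge((230,160),(314.5,167),(.09,-1))
A=inter(r,t);w=ray(a,*A,.044)
def wd(e): 
    p=ray(a,e[2],e[3],.044);q=ray(a,e[2]+40*e[0],e[3]+40*e[1],.044);return (q-p)[:2]
d=wd(r);d*=np.sign(d[0]);yr=np.arctan2(d[1],d[0]);d=wd(t);d*=np.sign(d[1]);yt=np.arctan2(-d[0],d[1])
print('yaw right/top edges',np.degrees([yr,yt]),'corner',A,w)
y=(yr+yt)/2;X=np.array([np.cos(y),np.sin(y)]);Y=np.array([-X[1],X[0]])
c=w[:2]-.105*X+.104*Y;print('case',c,'long',c-.051*Y,'round',c+.041*Y)
m=(g<32).astype(np.uint8);m[:,:270]=0;m[:,303:]=0;m[:172]=0;m[243:]=0
cs=cv2.findContours(m,cv2.RETR_EXTERNAL,cv2.CHAIN_APPROX_NONE)[0];k=max(cs,key=cv2.contourArea)
P=np.array([ray(a,*p[0],.04)[:2]*1000 for p in k],np.float32);print('cut',cv2.minAreaRect(P))
b=a['pixels'].astype(int);m=((b[...,2]-b[...,0]>8)&(b[...,2]>70)).astype(np.uint8);m[:,:225]=0;m[:,275:]=0;m[:175]=0;m[230:]=0
k=max(cv2.findContours(m,cv2.RETR_EXTERNAL,cv2.CHAIN_APPROX_NONE)[0],key=cv2.contourArea)
P=np.array([ray(a,*p[0],.062)[:2]*1000 for p in k],np.float32);print('puck',cv2.minEnclosingCircle(P),cv2.fitEllipse(P))
h=np.array([*(c+.104*Y),.0445])
for th in (1.5,1.57,1.65,1.72,1.8):
    e=[[*(h[:2]+s*.105*X-.208*np.cos(th)*Y),.0445+.208*np.sin(th)] for s in(-1,1)];print(th,proj(a,e).round(1).tolist(),np.round(e,3).tolist())
E
python3 case.py
```

```text
yaw right/top edges [-5.77357663 -5.64583806] corner [314.93063 166.15741] [0.63827998 0.02103025 0.044     ]
case [0.5441477  0.13496056] long [0.53907379 0.08421358] round [0.54822672 0.17575714]
cut ((538.3800048828125, 86.51002502441406), (52.873775482177734, 150.64230346679688), 84.53034973144531)
puck ((547.477294921875, 176.70985412597656), 36.25890350341797) ((548.0689697265625, 176.4911651611328), (67.3603515625, 70.60595703125), 103.91213989257812)
1.5 [[207.7, 222.7], [221.7, 123.2]] [[0.449, 0.234, 0.252], [0.658, 0.213, 0.252]]
1.57 [[200.3, 221.9], [214.6, 122.5]] [[0.45, 0.249, 0.252], [0.659, 0.228, 0.252]]
1.65 [[192.0, 221.2], [206.6, 121.9]] [[0.452, 0.265, 0.252], [0.661, 0.244, 0.252]]
1.72 [[184.9, 220.7], [199.8, 121.6]] [[0.453, 0.28, 0.25], [0.662, 0.259, 0.25]]
1.8 [[177.1, 220.3], [192.2, 121.5]] [[0.455, 0.296, 0.247], [0.664, 0.275, 0.247]]
```

Request:
drive_tool:
  series: [-1,0,0,0,0,0,0.15,-1,0,0,0,0,0,0.15,-1,0,0,0,0,0,0.15,-1,20,-45,0,0,0,0,-1,20,-45,0,0,0,0,-1,20,-45,0,0,0,0,-1,20,-45,0,0,0,0,-1,20,-45,0,0,0,0,-1,20,-45,0,0,0,0,-1,20,-45,0,0,0,0,-1,20,-45,0,0,0,0,-1,20,-45,0,0,0,0]

```text
t: 1.7
eef_pos: [0.4515, -0.2477, 0.2534]
tool_rot: [0.0, 0.999, -0.05, 0.0]
contact_force: [0.8, 0.1, -0.4]
gripper_width: -0.0
```

```bash
cat > go.py <<'E'
from h import *
import sys
def go(x,y,z,yaw):
    o=st();T=R.from_quat(np.roll(o['tool_rot'],-1));G=R.from_euler('z',yaw,degrees=True)*R.from_euler('x',180,degrees=True)
    print('shift in tool axes mm',(T.inv().apply(np.array([x,y,z])-o['eef_pos'])*1000).round(1),'turn',(T.inv()*G).as_rotvec().round(3))
if __name__=='__main__': go(*map(float,sys.argv[1:5]))
E
python3 go.py .548 .176 .2 -5.7
```

```text
{'t': 1.7, 'q': [0.4519, 0.2176, -0.0825, 1.9294, 0.0213, 0.9951, -1.3114], 'eef_pos': [0.4515, -0.2477, 0.2534], 'tool_rot': [0.0001, 0.9987, -0.0501, 0.0001], 'contact_force': [0.7799, 0.1377, -0.3944], 'gripper_width': -0.0005}
shift in tool axes mm [  53.6 -431.3   53.3] turn [ 0.    -0.    -0.001]
```

Request:
drive_tool:
  series: [-1,6,-48,0,0,0,0,-1,6,-48,0,0,0,0,-1,6,-48,0,0,0,0,-1,6,-48,0,0,0,0,-1,6,-48,0,0,0,0,-1,6,-48,0,0,0,0,-1,6,-48,0,0,0,0,-1,6,-48,0,0,0,0,-1,6,-48,0,0,0,0,-1,0,0,50,0,0,0,-1,0,0,50,0,0,0,-1,0,0,30,0,0,0]

```text
t: 3.2
eef_pos: [0.5466, 0.1748, 0.1207]
tool_rot: [0.001, 0.999, -0.05, -0.001]
contact_force: [0.2, 0.3, 1.6]
gripper_width: -0.001
```

```bash
python3 go.py .548 .176 .084 -5.7
```

```text
{'t': 3.2, 'q': [-0.1846, 0.4917, -0.3002, 1.8946, 0.1981, 0.7871, -2.2629], 'eef_pos': [0.5466, 0.1748, 0.1207], 'tool_rot': [0.0007, 0.9988, -0.0499, -0.0014], 'contact_force': [0.1901, 0.2764, 1.5858], 'gripper_width': -0.0012}
shift in tool axes mm [ 1.3 -1.4 36.7] turn [ 0.001  0.003 -0.   ]
```

Request:
drive_tool:
  series: [-1,1,-1,15,0,0,0,-1,0,0,15,0,0,0,-1,0,0,5,0,0,0,-1,0,0,5,0,0,0,-1,0,0,5,0,0,0,-1,0,0,4,0,0,0,-1,0,0,3,0,0,0]

```text
t: 4.08
eef_pos: [0.5501, 0.1769, 0.0728]
tool_rot: [-0.001, 0.999, -0.05, 0.001]
contact_force: [-1.0, -0.5, 6.6]
gripper_width: -0.001
```

Request:
drive_tool:
  series: [-1,0,0,3,0,0,0,-1,0,0,3,0,0,0,-1,0,0,3,0,0,0,-1,0,0,0,0,0,0]

```text
t: 4.58
eef_pos: [0.5498, 0.1761, 0.0631]
tool_rot: [-0.0, 0.999, -0.05, 0.001]
contact_force: [0.3, -1.2, 3.3]
gripper_width: -0.002
```

Request:
drive_tool:
  series: [-1,0,0,3,0,0,0,-1,0,0,3,0,0,0,-1,0,0,0,0,0,0]

```text
t: 4.95
eef_pos: [0.5501, 0.1762, 0.0619]
tool_rot: [0.001, 0.999, -0.05, 0.001]
contact_force: [-15.2, -7.7, 50.7]
gripper_width: 0.003
```

Request:
drive_tool:
  series: [-1,0,0,-15,0,0,0,-1,0,0,-50,0,0,0,-1,0,0,-40,0,0,0,1,-10,49,0,0,0,0,1,-10,49,0,0,0,0,1,-11,50,0,0,0,0,1,-11,50,0,0,0,0,1,-11,50,0,0,0,0,1,-11,50,0,0,0,0,1,-11,49,0,0,0.142,1,0,0,0,0,0,0.142]

```text
validation failed for argument at $.se...
```

```bash
python3 - <<'E'
from h import *
a=cam('top');b=cam('side')
A=cv2.resize(a['pixels'][140:290,190:440],(750,450),interpolation=cv2.INTER_CUBIC)
cv2.imwrite('pics/c2.png',A)
b=cam('side')['pixels'][180:340,160:360];cv2.imwrite('pics/c2s.png',cv2.resize(b,(750,600),interpolation=cv2.INTER_CUBIC))
E
python3 go.py .442 -.161 .16 -22
```

```text
{'t': 5.1, 'q': [-0.2098, 0.5795, -0.272, 1.9181, 0.242, 0.6732, -2.301], 'eef_pos': [0.5501, 0.1762, 0.0619], 'tool_rot': [0.0005, 0.9987, -0.0504, 0.0015], 'contact_force': [-14.6614, -7.8111, 50.3988], 'gripper_width': -0.0009}
shift in tool axes mm [-73.3 346.5 -98.1] turn [ 0.    -0.003  0.283]
```

View pics/c2.png

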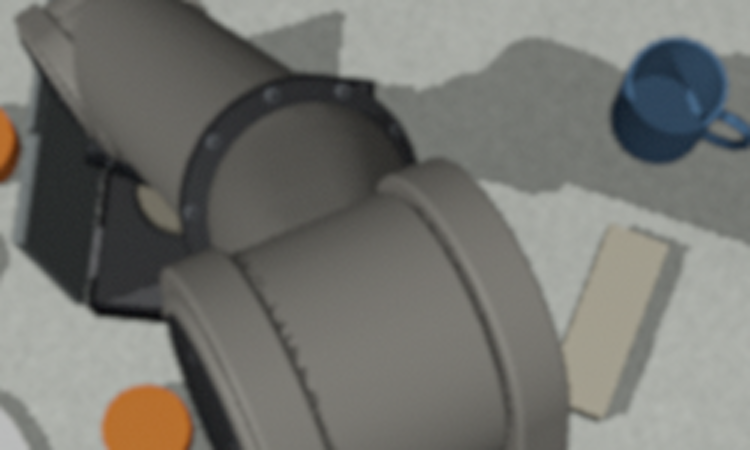

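View pics/c2s.png

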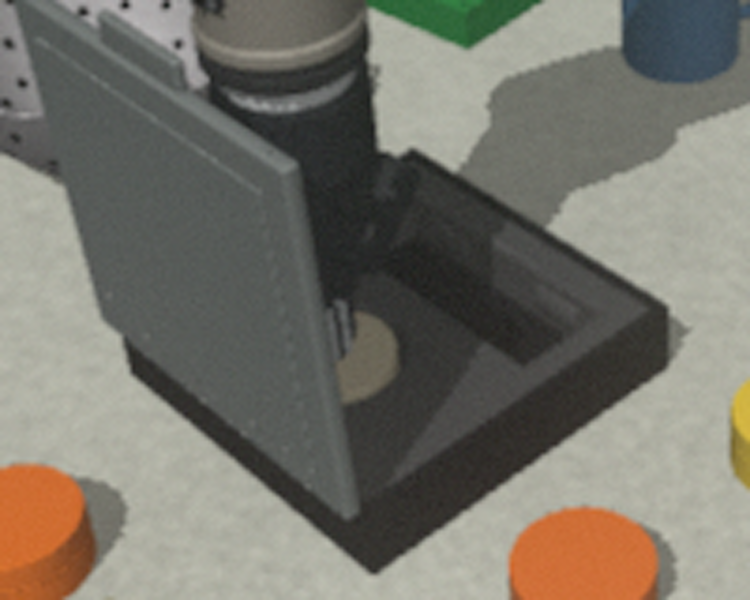

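The move was refused before it ran, so the arm is still pressing on the puck, whose top looks flush at side crop (365,360). I'll resend it in smaller pieces.

Request:
drive_tool:
  series: [-1,0,0,-15,0,0,0,-1,0,0,-50,0,0,0,-1,0,0,-40,0,0,0]

```text
t: 5.48
eef_pos: [0.5492, 0.1764, 0.1631]
tool_rot: [-0.0, 0.999, -0.05, 0.0]
contact_force: [-0.0, 0.5, -0.4]
gripper_width: 0.002
```

Request:
drive_tool:
  series: [1,-10,50,0,0,0,0,1,-10,50,0,0,0,0,1,-10,50,0,0,0,0,1,-10,50,0,0,0,0,1,-10,50,0,0,0,0,1,-10,50,0,0,0,0,1,-12,45,0,0,0,0.14,1,0,0,0,0,0,0.14]

```text
t: 6.48
eef_pos: [0.4411, -0.1638, 0.1614]
tool_rot: [0.001, 0.981, -0.195, -0.0]
contact_force: [0.1, 1.2, 0.3]
gripper_width: 0.999
```

```bash
python3 - <<'E'
from h import *
a=cam('top');b=cam('side')
A=cv2.resize(a['pixels'][140:290,190:440],(500,300),interpolation=cv2.INTER_CUBIC)
B=cv2.resize(b['pixels'][180:340,160:360],(500,400),interpolation=cv2.INTER_CUBIC)
cv2.imwrite('pics/c3.png',np.vstack([A[:200],B[:390]]))
E
python3 go.py .442 -.161 .16 -22
```

```text
{'t': 6.575, 'q': [0.3615, 0.2722, -0.1688, 2.1096, 0.0654, 0.7641, -1.8022], 'eef_pos': [0.4427, -0.1606, 0.1615], 'tool_rot': [0.0, 0.9817, -0.1903, 0.0003], 'contact_force': [0.0691, 0.4939, 0.1867], 'gripper_width': 0.9989}
shift in tool axes mm [-0.5  0.6  1.5] turn [-0.    -0.001  0.001]
```

View pics/c3.png

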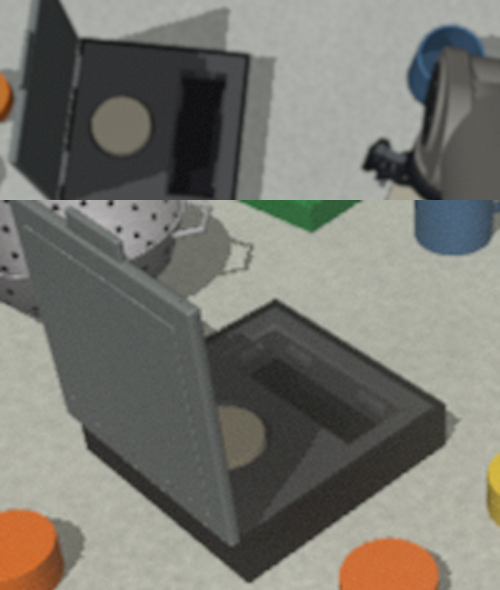

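The puck sits flush and level at (120,126) in the upper half, with the lid still standing. I'll grip the whetstone high, so the fingers stay clear of the foam.

Request:
drive_tool:
  series: [1,0,0,40,0,0,0,1,0,0,40,0,0,0,1,0,0,30,0,0,0,1,0,0,10,0,0,0,-1,0,0,0,0,0,0,-1,0,0,0,0,0,0,-1,0,0,0,0,0,0,-1,0,0,0,0,0,0,-1,0,0,0,0,0,0]
  force: 60

```text
t: 7.7
eef_pos: [0.4437, -0.1603, 0.0428]
tool_rot: [0.0, 0.982, -0.189, 0.001]
contact_force: [-1.2, 0.0, 5.8]
gripper_width: 0.569
```

Request:
drive_tool:
  series: [-1,0,0,-30,0,0,0,-1,0,0,-50,0,0,0,-1,0,0,-40,0,0,0,-1,0,0,0,0,0,0]

```text
t: 8.2
eef_pos: [0.4447, -0.1605, 0.1644]
tool_rot: [0.0, 0.982, -0.189, 0.004]
contact_force: [-0.3, 0.0, -6.1]
gripper_width: 0.562
```

```bash
python3 - <<'E'
from h import *
b=cam('side');o=bot.get_obs();print(proj(b,[o['eef_pos']]))
u,v=map(int,proj(b,[o['eef_pos']])[0]);B=b['pixels'][max(0,v-90):v+90,max(0,u-100):u+100]
cv2.imwrite('pics/c4.png',cv2.resize(B,None,fx=3,fy=3,interpolation=cv2.INTER_CUBIC))
E
python3 go.py .5388 .085 .16 -5.6
```

```text
[[391.86666931 165.74390545]]
{'t': 8.25, 'q': [0.3675, 0.2707, -0.1773, 2.1094, 0.0688, 0.7638, -1.804], 'eef_pos': [0.4432, -0.1601, 0.1623], 'tool_rot': [0.0002, 0.982, -0.189, 0.0015], 'contact_force': [0.2875, -0.4163, -6.3506], 'gripper_width': 0.5647}
shift in tool axes mm [  -2.2 -263.1    2.4] turn [ 0.    -0.003 -0.282]
```

View pics/c4.png

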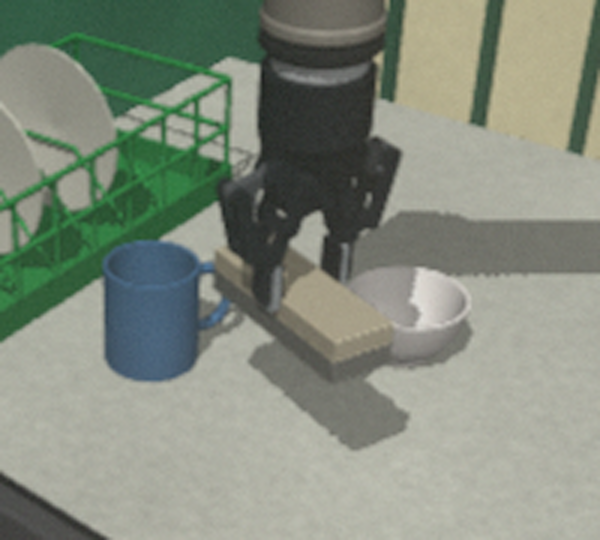

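The side crop shows the stone level in the jaws, gripped near its middle, with the mug and bowl untouched.

Request:
drive_tool:
  series: [-1,0,-44,0,0,0,0,-1,0,-44,0,0,0,0,-1,0,-44,0,0,0,0,-1,0,-44,0,0,0,0,-1,0,-44,0,0,0,0,-1,0,-43,0,0,0,0,-1,0,0,0,0,0,-0.14,-1,0,0,0,0,0,-0.14,-1,0,0,20,0,0,0,-1,0,0,20,0,0,0,-1,0,0,0,0,0,0]

```text
t: 9.62
eef_pos: [0.5376, 0.0836, 0.1179]
tool_rot: [0.001, 0.999, -0.05, -0.004]
contact_force: [-0.9, -0.3, -5.2]
gripper_width: 0.568
```

```bash
python3 - <<'E'
from h import *
b=cam('side');B=b['pixels'][170:330,180:360]
cv2.imwrite('pics/c5.png',cv2.resize(B,None,fx=3.5,fy=3.5,interpolation=cv2.INTER_CUBIC))
# stone box outline, predicted from the tool pose if centred in the grasp
o=bot.get_obs();T=R.from_quat(np.roll(o['tool_rot'],-1))
pts=[T.apply([x,y,z])+o['eef_pos'] for z in(.0075,.0415) for x,y in((.075,.025),(.075,-.025),(-.075,-.025),(-.075,.025))]
print(((proj(b,pts)-[180,170])*3.5).round().tolist())
E
python3 go.py .540 .085 .069 -5.6
```

```text
[[304.0, 117.0], [238.0, 152.0], [414.0, 262.0], [481.0, 221.0], [309.0, 163.0], [244.0, 199.0], [417.0, 311.0], [482.0, 269.0]]
{'t': 9.675, 'q': [-0.0213, 0.4565, -0.3102, 1.9612, 0.1962, 0.7572, -2.1162], 'eef_pos': [0.5387, 0.084, 0.1193], 'tool_rot': [0.0005, 0.9988, -0.0499, -0.0023], 'contact_force': [-0.5668, -0.042, -5.4333], 'gripper_width': 0.5627}
shift in tool axes mm [ 1.4 -1.2 50.3] turn [ 0.001  0.004 -0.002]
```

View pics/c5.png

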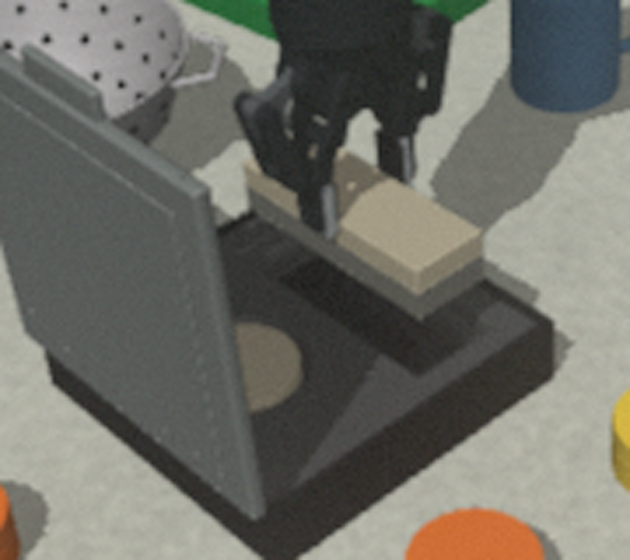

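The stone is level above the cutout, but sits 2–4 mm towards the near end relative to the jaw centre. I'll correct for that, then lower it in steps.

Request:
drive_tool:
  series: [-1,2.5,-1,15,0,0,0,-1,0,0,15,0,0,0,-1,0,0,6,0,0,0,-1,0,0,4,0,0,0,-1,0,0,3,0,0,0,-1,0,0,0,0,0,0]

```text
t: 10.42
eef_pos: [0.5431, 0.0851, 0.0783]
tool_rot: [-0.0, 0.999, -0.05, 0.0]
contact_force: [-0.5, -0.2, -4.5]
gripper_width: 0.566
```

Run:
```python
from h import *
b=cam('side');B=b['pixels'][200:320,220:350]
cv2.imwrite('pics/c6.png',cv2.resize(B,None,fx=5,fy=5,interpolation=cv2.INTER_CUBIC))
st()
```

```text
{'t': 10.475, 'q': [-0.0403, 0.5218, -0.2896, 1.9757, 0.2299, 0.6751, -2.1448], 'eef_pos': [0.5431, 0.0851, 0.0785], 'tool_rot': [0.0, 0.9987, -0.0501, 0.0001], 'contact_force': [0.5963, 0.1209, -4.8505], 'gripper_width': 0.5667}
```

View pics/c6.png

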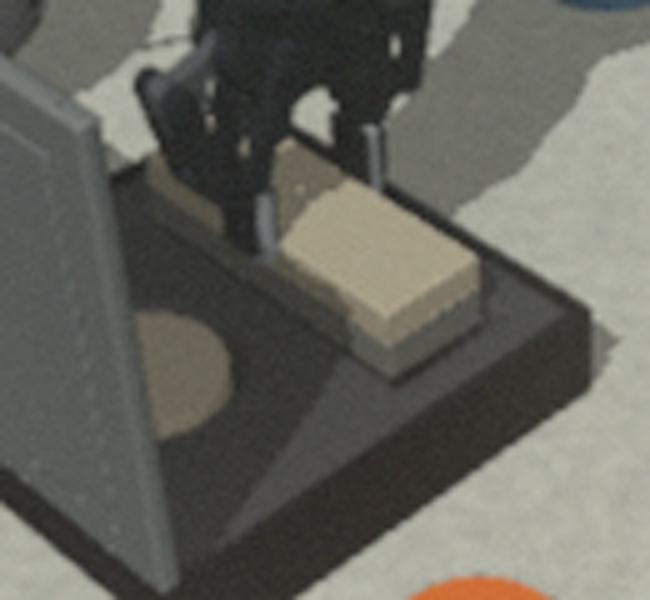

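The stone's lower edge at (395,375) has entered the mouth with an even dark gap around it. I'll lower it the last few mm, then release.

Request:
drive_tool:
  series: [-1,0,0,3,0,0,0,-1,0,0,2,0,0,0,-1,0,0,2,0,0,0,-1,0,0,0,0,0,0]

```text
t: 10.98
eef_pos: [0.5423, 0.0849, 0.0719]
tool_rot: [0.001, 0.999, -0.05, -0.0]
contact_force: [-6.9, -0.2, 4.8]
gripper_width: 0.569
```

Request:
drive_tool:
  series: [1,0,0,0,0,0,0,1,0,0,0,0,0,0,1,0,0,-30,0,0,0,1,0,0,-30,0,0,0,-1,0,0,0,0,0,0,-1,0,0,0,0,0,0,-1,0,0,0,0,0,0,-1,0,0,0,0,0,0]

```text
t: 11.98
eef_pos: [0.5426, 0.085, 0.1305]
tool_rot: [0.0, 0.999, -0.05, -0.001]
contact_force: [0.7, -1.2, 0.2]
gripper_width: 0.145
```

```bash
python3 - <<'E'
from h import *
b=cam('side');B=b['pixels'][200:320,220:350]
cv2.imwrite('pics/c7.png',cv2.resize(B,None,fx=5,fy=5,interpolation=cv2.INTER_CUBIC))
# expected top-face corners of a stone resting in the mouth
X=np.array([np.cos(-.0985),np.sin(-.0985),0]);Y=np.array([-X[1],X[0],0])
for z in(.062,.040):print(((proj(b,[np.array([.5388,.0852,z])+sx*.075*X+sy*.025*Y for sx,sy in((1,1),(1,-1),(-1,-1),(-1,1))])-[220,200])*5).round().tolist())
E
python3 go.py .539 .085 .084 -5.6
```

```text
[[150.0, 165.0], [242.0, 114.0], [488.0, 267.0], [395.0, 328.0]]
[[156.0, 207.0], [246.0, 155.0], [489.0, 310.0], [398.0, 371.0]]
{'t': 12.025, 'q': [-0.0174, 0.4445, -0.3153, 1.947, 0.1905, 0.7797, -2.1111], 'eef_pos': [0.5427, 0.085, 0.1306], 'tool_rot': [0.0001, 0.9987, -0.05, -0.0006], 'contact_force': [-0.2127, -0.1486, -0.3888], 'gripper_width': 0.0539}
shift in tool axes mm [-3.6  0.4 46.6] turn [ 0.     0.001 -0.002]
```

View pics/c7.png

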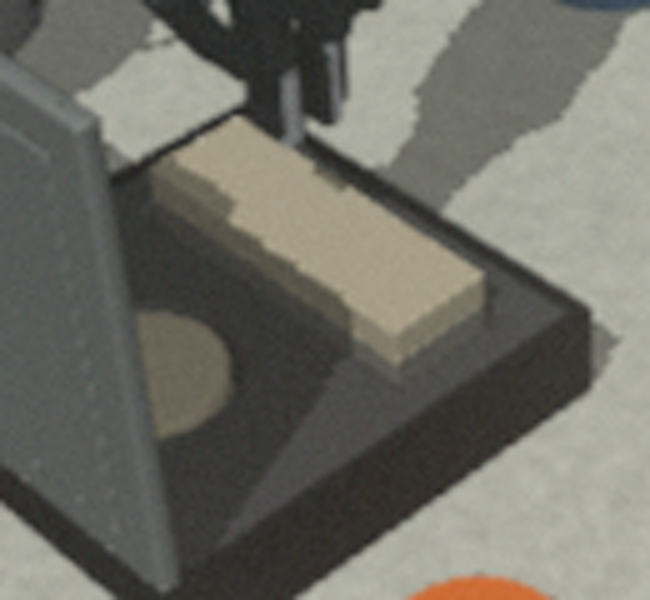

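The stone rests in the mouth, with top corners at (402,340), (487,272), (242,115) and (152,165). The near end looks slightly lower. I'll press at its middle.

Request:
drive_tool:
  series: [-1,-1,0,25,0,0,0,-1,0,0,15,0,0,0,-1,0,0,5,0,0,0,-1,0,0,4,0,0,0,-1,0,0,4,0,0,0,-1,0,0,3,0,0,0,-1,0,0,3,0,0,0,-1,0,0,2,0,0,0]

```text
t: 13.02
eef_pos: [0.5407, 0.0852, 0.0728]
tool_rot: [0.001, 0.999, -0.05, -0.001]
contact_force: [-15.0, -2.7, 37.3]
gripper_width: 0.005
```

Request:
drive_tool:
  series: [-1,0,0,0,0,0,0]

```text
t: 13.15
eef_pos: [0.5407, 0.0852, 0.0728]
tool_rot: [0.001, 0.999, -0.05, -0.001]
contact_force: [-14.5, -2.0, 27.7]
gripper_width: -0.004
```

Run:
```python
from h import *
b=cam('side');B=b['pixels'][200:320,220:350]
cv2.imwrite('pics/c8.png',cv2.resize(B,None,fx=5,fy=5,interpolation=cv2.INTER_CUBIC));st()
```

```text
{'t': 13.2, 'q': [-0.0432, 0.5289, -0.2882, 1.9817, 0.2359, 0.6654, -2.152], 'eef_pos': [0.5407, 0.0852, 0.0728], 'tool_rot': [0.0009, 0.9987, -0.05, -0.0011], 'contact_force': [-14.2185, -1.486, 29.179], 'gripper_width': 0.0042}
```

View pics/c8.png

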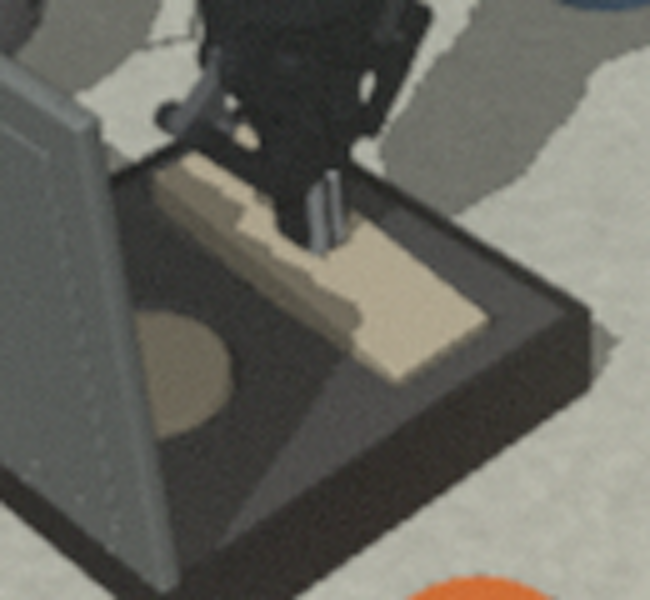

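The stone has tipped. Its near end, at (400,378), is down and its far end still stands proud. I'll lift off and press towards the far end.

Request:
drive_tool:
  series: [-1,0,0,-25,0,0,0,-1,45,0,0,0,0,0,-1,0,0,8,0,0,0,-1,0,0,4,0,0,0,-1,0,0,4,0,0,0,-1,0,0,4,0,0,0,-1,0,0,3,0,0,0,-1,0,0,3,0,0,0,-1,0,0,0,0,0,0]

```text
t: 14.32
eef_pos: [0.5868, 0.0805, 0.0697]
tool_rot: [0.0, 0.999, -0.05, 0.0]
contact_force: [0.6, -1.1, 3.7]
gripper_width: 0.002
```

Request:
drive_tool:
  series: [-1,0,0,3,0,0,0,-1,0,0,3,0,0,0,-1,0,0,1.5,0,0,0,-1,0,0,0,0,0,0]

```text
t: 14.82
eef_pos: [0.5875, 0.0804, 0.0624]
tool_rot: [0.0, 0.999, -0.05, 0.001]
contact_force: [1.8, -2.8, 4.6]
gripper_width: 0.001
```

Request:
drive_tool:
  series: [-1,0,0,1,0,0,0,-1,0,0,1,0,0,0,-1,0,0,0,0,0,0]

```text
t: 15.2
eef_pos: [0.5876, 0.0804, 0.0621]
tool_rot: [0.0, 0.999, -0.05, 0.001]
contact_force: [-3.5, -2.7, 21.2]
gripper_width: -0.001
```

Request:
drive_tool:
  series: [-1,0,0,-10,0,0,0,-1,-50,0,0,0,0,0,-1,0,0,6,0,0,0,-1,0,0,2,0,0,0,-1,0,0,2,0,0,0,-1,0,0,1,0,0,0,-1,0,0,0,0,0,0]

```text
t: 16.08
eef_pos: [0.5351, 0.086, 0.0619]
tool_rot: [0.001, 0.999, -0.05, -0.002]
contact_force: [-19.8, -1.5, 47.3]
gripper_width: -0.0
```

Request:
drive_tool:
  series: [-1,0,0,-10,0,0,0,-1,-45,0,0,0,0,0,-1,0,0,6,0,0,0,-1,0,0,2,0,0,0,-1,0,0,1,0,0,0,-1,0,0,0,0,0,0]

```text
t: 16.82
eef_pos: [0.4906, 0.0904, 0.0619]
tool_rot: [0.001, 0.999, -0.05, -0.002]
contact_force: [-19.2, -1.6, 43.6]
gripper_width: 0.001
```

Request:
drive_tool:
  series: [-1,0,0,-50,0,0,0,-1,0,0,-50,0,0,0,-1,0,50,-40,0,0,0,-1,0,50,-40,0,0,0,-1,0,50,0,0,0,0]

```text
t: 17.45
eef_pos: [0.4807, -0.0585, 0.2414]
tool_rot: [-0.0, 0.999, -0.05, 0.004]
contact_force: [0.8, -0.9, -0.8]
gripper_width: 0.0
```

Run:
```python
from h import *
a=cam('top');b=cam('side');st()
A=cv2.resize(a['pixels'][110:260,180:340],(480,450),interpolation=cv2.INTER_CUBIC)
B=cv2.resize(b['pixels'][170:340,160:350],(503,450),interpolation=cv2.INTER_CUBIC)
cv2.imwrite('pics/c9.png',cv2.resize(np.hstack([A,B]),(790,362),interpolation=cv2.INTER_AREA))
c=np.array([.5441,.1350]);X=np.array([np.cos(-.0985),np.sin(-.0985)]);Y=np.array([-X[1],X[0]])
def blob(v,m0):
    m=np.zeros(a['pixels'].shape[:2],np.uint8);p=a['pixels'].astype(int);k=(p[...,2]-p[...,0]>8)&(p[...,2]>60)
    m[150:250,m0[0]:m0[1]]=k[150:250,m0[0]:m0[1]]
    q=max(cv2.findContours(m,cv2.RETR_EXTERNAL,cv2.CHAIN_APPROX_NONE)[0],key=cv2.contourArea)
    P=np.array([ray(a,*t[0],.04)[:2]*1000 for t in q],np.float32);r=cv2.minAreaRect(P);print(v,r,cv2.minEnclosingCircle(P)[0]);d=np.array(r[0])/1000-c;print('in case',d@X,d@Y)
blob('stone',(271,306));blob('puck',(226,271))
h=np.array([*(c+.104*Y),.0445])
for th in (1.5,1.6,1.7,1.8):print(th,proj(b,[[*(h[:2]+.03*s*X-.224*np.cos(th)*Y),.0445+.224*np.sin(th)] for s in(-1,1)]).round(1).tolist())
```

```text
{'t': 17.55, 'q': [0.2528, 0.1917, -0.2837, 2.0051, 0.0685, 0.9518, -1.746], 'eef_pos': [0.4781, -0.0632, 0.2387], 'tool_rot': [0.0012, 0.9985, -0.0548, 0.0009], 'contact_force': [-1.2197, 0.3459, 0.4391], 'gripper_width': 0.0044}
stone ((539.1229248046875, 84.90287780761719), (54.327754974365234, 155.05233764648438), 84.04701232910156) (539.126708984375, 84.21929931640625)
in case -2.635929008849673e-05 -0.050343740769296805
puck ((548.4365844726562, 176.95974731445312), (71.74385070800781, 70.05713653564453), 44.85454177856445) (548.4143676757812, 176.48036193847656)
in case 0.00018920910102358367 0.04218282303849907
1.5 [[221.0, 189.0], [199.5, 175.7]]
1.6 [[209.3, 194.3], [187.9, 180.6]]
1.7 [[197.4, 201.1], [176.2, 186.9]]
1.8 [[185.7, 209.2], [164.7, 194.5]]
```

View pics/c9.png

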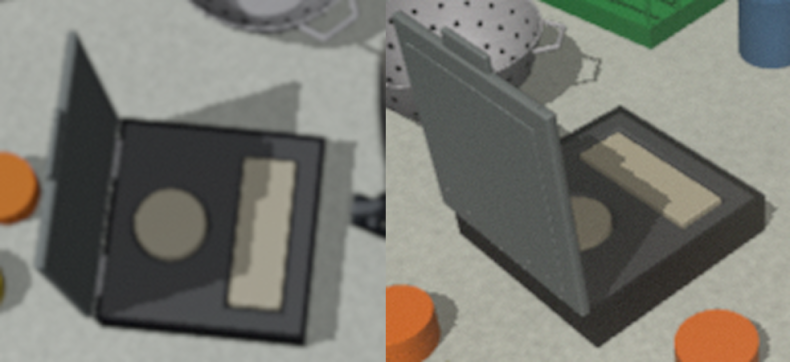

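Both stones are flush. In the left panel the puck is at (170,224) and the whetstone at (262,233), each within about 1 mm of its cutout's centre. The lid's tab in the right panel, at (443,32)–(490,70), gives an angle of about 1.6 rad. Next I'll go over and behind the lid.

Request:
drive_tool:
  series: [-1,0,0,-40,0,0,0,-1,0,0,-40,0,0,0,-1,6,-47,0,0,0,0,-1,6,-47,0,0,0,0,-1,6,-47,0,0,0,0,-1,6,-47,0,0,0,0,-1,6,-47,0,0,0,0,-1,6,-47,0,0,0,0,-1,6,-47,0,0,0,0,-1,6,-47,0,0,0,0,-1,0,0,0,0,0,0]

```text
t: 18.92
eef_pos: [0.5623, 0.3179, 0.3169]
tool_rot: [-0.002, 0.999, -0.047, -0.001]
contact_force: [0.1, 0.4, 0.2]
gripper_width: -0.0
```

```bash
cat > incase.py <<'E'
from h import *
o=st();c=np.array([.5441,.1350]);X=np.array([np.cos(-.0985),np.sin(-.0985)]);Y=np.array([-X[1],X[0]])
d=np.array(o['eef_pos'][:2])-c;print('TCP in case x,y',d@X,d@Y,'tip z',o['eef_pos'][2]-.022)
E
python3 incase.py; python3 go.py .561 .308 .24 -5.65
```

```text
{'t': 18.925, 'q': [-0.269, 0.4218, -0.4722, 1.5279, 0.1943, 1.2388, -2.4342], 'eef_pos': [0.5623, 0.3179, 0.3169], 'tool_rot': [-0.0016, 0.9989, -0.0471, -0.0011], 'contact_force': [0.1098, 0.4086, 0.159], 'gripper_width': -0.0002}
TCP in case x,y 9.028211254853702e-05 0.18384422738925157 tip z 0.29487671546084565
{'t': 18.925, 'q': [-0.269, 0.4218, -0.4722, 1.5279, 0.1943, 1.2388, -2.4342], 'eef_pos': [0.5623, 0.3179, 0.3169], 'tool_rot': [-0.0016, 0.9989, -0.0471, -0.0011], 'contact_force': [0.1098, 0.4086, 0.159], 'gripper_width': -0.0002}
shift in tool axes mm [-0.2 10.3 76.8] turn [-0.003  0.002  0.004]
```

Request:
drive_tool:
  series: [-1,0,0,40,0,0,0,-1,0,0,38,0,0,0,-1,0,15,0,0,0,0,-1,0,15,0,0,0,0,-1,0,15,0,0,0,0,-1,0,15,0,0,0,0]

```text
t: 19.68
eef_pos: [0.5577, 0.2522, 0.2417]
tool_rot: [-0.001, 0.999, -0.05, 0.001]
contact_force: [0.3, 1.4, 1.5]
gripper_width: -0.001
```

Request:
drive_tool:
  series: [-1,0,15,0,0,0,0,-1,0,15,1,0,0,0,-1,0,15,1,0,0,0,-1,0,15,1,0,0,0]

```text
t: 20.18
eef_pos: [0.5506, 0.1924, 0.2367]
tool_rot: [-0.0, 0.999, -0.05, -0.0]
contact_force: [0.8, 1.1, -1.4]
gripper_width: -0.002
```

```bash
python3 incase.py;python3 - <<'E'
from h import *
a=cam('top');b=cam('side')
B=cv2.resize(b['pixels'][150:340,160:360],(500,475),interpolation=cv2.INTER_CUBIC)
cv2.imwrite('pics/c10.png',B)
E
```

```text
{'t': 20.175, 'q': [-0.0893, 0.3809, -0.4504, 1.7737, 0.1896, 1.03, -2.2806], 'eef_pos': [0.5506, 0.1924, 0.2367], 'tool_rot': [-0.0001, 0.9987, -0.05, -0.0001], 'contact_force': [0.7744, 1.0583, -1.4421], 'gripper_width': -0.0019}
TCP in case x,y 0.0008705631341995304 0.057722918475081354 tip z 0.21465139959712135
```

The viewer has reached its limit of 12 pictures. From here I'll go by force and by numbers from the camera.

Request:
drive_tool:
  series: [-1,0,15,7,0,0,0,-1,0,15,8,0,0,0,-1,0,16,11,0,0,0,-1,0,15,13,0,0,0,-1,0,15,13,0,0,0,-1,0,14,14,0,0,0]

```text
t: 21.02
eef_pos: [0.5414, 0.1028, 0.1697]
tool_rot: [-0.0, 0.999, -0.05, -0.0]
contact_force: [-0.0, 1.1, 0.9]
gripper_width: 0.001
```

```bash
cat > lid.py <<'E'
from h import *
# lid angle by testing where the pale foam/stones are visible vs covered, and the lid's grey outer face in the side view
c=np.array([.5441,.1350]);X=np.array([np.cos(-.0985),np.sin(-.0985)]);Y=np.array([-X[1],X[0]]);b=cam('side');g=cv2.GaussianBlur(b['pixels'],(0,0),1)
def P(x,y,z): return [*(c+x*X+y*Y),z]
for th in np.arange(0,1.7,.1):
    def L(r,x): return P(x,.104-r*np.cos(th)+.01*np.sin(th),.0445+r*np.sin(th)+.01*np.cos(th))
    q=proj(b,[L(.19,-.09),L(.202,-.09),L(.214,-.09),L(.226,-.09)]).round().astype(int);print(round(th,1),q[1].tolist(),[g[v,u].tolist() for u,v in q])
E
python3 lid.py; python3 incase.py
```

```text
0.0 [331, 254] [[54, 57, 57], [104, 111, 110], [103, 111, 111], [100, 109, 108]]
0.1 [330, 247] [[102, 109, 108], [104, 112, 111], [106, 114, 113], [152, 163, 162]]
0.2 [329, 240] [[103, 110, 109], [108, 116, 116], [156, 168, 166], [157, 168, 166]]
0.3 [326, 233] [[102, 110, 109], [125, 135, 133], [155, 166, 165], [156, 167, 166]]
0.4 [323, 227] [[96, 104, 102], [140, 150, 149], [134, 144, 143], [106, 114, 113]]
0.5 [319, 222] [[121, 125, 120], [122, 125, 121], [101, 108, 107], [104, 111, 109]]
0.6 [315, 217] [[120, 124, 119], [112, 116, 111], [103, 111, 109], [101, 109, 107]]
0.7 [309, 213] [[120, 123, 118], [108, 112, 108], [103, 110, 109], [100, 107, 106]]
0.8 [303, 210] [[119, 123, 118], [122, 126, 122], [156, 169, 166], [158, 170, 168]]
0.9 [296, 208] [[116, 120, 115], [118, 122, 117], [117, 122, 118], [156, 167, 166]]
1.0 [288, 207] [[119, 123, 117], [118, 123, 117], [116, 121, 115], [143, 152, 150]]
1.1 [280, 206] [[106, 109, 104], [76, 77, 74], [74, 78, 74], [74, 77, 73]]
1.2 [270, 208] [[84, 85, 82], [62, 63, 60], [91, 92, 89], [41, 42, 40]]
1.3 [261, 210] [[119, 123, 117], [118, 122, 116], [83, 85, 82], [44, 45, 42]]
1.4 [251, 213] [[120, 123, 118], [120, 123, 118], [119, 123, 117], [119, 123, 117]]
1.5 [240, 218] [[119, 123, 117], [120, 123, 117], [119, 123, 117], [119, 123, 117]]
1.6 [230, 224] [[120, 123, 118], [120, 123, 118], [119, 123, 117], [113, 117, 113]]
{'t': 21.075, 'q': [0.0345, 0.4069, -0.4135, 1.913, 0.2108, 0.8684, -2.1598], 'eef_pos': [0.5403, 0.1, 0.1677], 'tool_rot': [0.0012, 0.9987, -0.0512, -0.002], 'contact_force': [-1.0007, -1.2422, -0.8461], 'gripper_width': -0.0022}
TCP in case x,y -0.0003411323280025176 -0.03524526344394446 tip z 0.1456629172248636
```

The lid is following the tool: in the side view its free edge fits about 0.5–0.6 rad. I'll carry on down.

Request:
drive_tool:
  series: [-1,0,8,12,0,0,0,-1,0,7,12,0,0,0,-1,0,6,12,0,0,0,-1,0,5,12,0,0,0,-1,0,4,12,0,0,0,-1,0,3,11,0,0,0,-1,0,0,7,0,0,0,-1,0,0,0,0,0,0]

```text
t: 22.08
eef_pos: [0.5382, 0.0706, 0.0922]
tool_rot: [0.0, 0.999, -0.05, -0.001]
contact_force: [-0.1, 0.6, 0.4]
gripper_width: 0.002
```

```bash
python3 incase.py; python3 lid.py | head -8
```

```text
{'t': 22.075, 'q': [0.051, 0.5023, -0.3733, 1.9802, 0.2733, 0.7086, -2.1607], 'eef_pos': [0.5382, 0.0706, 0.0922], 'tool_rot': [0.0002, 0.9987, -0.0501, -0.0006], 'contact_force': [-0.0842, 0.6466, 0.4184], 'gripper_width': 0.0018}
TCP in case x,y 0.0004385495775784459 -0.06466741576396716 tip z 0.07023299490700666
0.0 [331, 254] [[117, 121, 117], [117, 122, 116], [122, 129, 124], [155, 166, 166]]
0.1 [330, 247] [[113, 116, 112], [132, 140, 137], [158, 170, 168], [153, 164, 163]]
0.2 [329, 240] [[109, 115, 111], [156, 168, 166], [156, 168, 166], [156, 168, 166]]
0.3 [326, 233] [[154, 164, 163], [151, 162, 160], [126, 135, 134], [138, 147, 146]]
0.4 [323, 227] [[101, 108, 107], [103, 110, 109], [103, 111, 109], [103, 111, 109]]
0.5 [319, 222] [[101, 109, 107], [101, 109, 107], [100, 108, 106], [104, 111, 110]]
0.6 [315, 217] [[101, 109, 108], [102, 109, 108], [103, 110, 109], [101, 109, 108]]
0.7 [309, 213] [[116, 125, 123], [131, 141, 139], [132, 142, 141], [147, 158, 156]]
```

Request:
drive_tool:
  series: [-1,0,8,5,0,0,0,-1,0,0,4,0,0,0,-1,0,0,3,0,0,0,-1,0,0,2,0,0,0,-1,0,0,2,0,0,0,-1,0,0,0,0,0,0]

```text
t: 22.88
eef_pos: [0.5377, 0.0631, 0.0767]
tool_rot: [-0.0, 0.999, -0.05, -0.0]
contact_force: [-0.3, 0.0, -0.1]
gripper_width: -0.001
```

Request:
drive_tool:
  series: [-1,0,0,1,0,0,0,-1,0,0,1,0,0,0,-1,0,0,1,0,0,0,-1,0,0,0,0,0,0,-1,0,0,0,0,0,0]

```text
t: 23.5
eef_pos: [0.5378, 0.0632, 0.0763]
tool_rot: [0.0, 0.999, -0.05, 0.0]
contact_force: [-8.4, -1.9, 26.6]
gripper_width: -0.001
```

The lid is hard against its stop: tip at 54.3 mm against 54.5 mm nominal, with 27 N on it. I'll retract and check.

Request:
drive_tool:
  series: [-1,0,0,-10,0,0,0,-1,0,0,-40,0,0,0,-1,0,0,-50,0,0,0,-1,0,50,-30,0,0,0,-1,0,50,0,0,0,0,-1,0,50,0,0,0,0,-1,0,50,0,0,0,0,-1,0,0,0,0,0,0,-1,0,0,0,0,0,0]

```text
t: 24.62
eef_pos: [0.5179, -0.1354, 0.2039]
tool_rot: [-0.0, 0.999, -0.05, 0.0]
contact_force: [0.5, 0.7, -0.3]
gripper_width: 0.003
```

Run:
```python
from h import *
st();a=cam('top');b=cam('side')
c=np.array([.5441,.1350]);X=np.array([np.cos(-.0985),np.sin(-.0985)]);Y=np.array([-X[1],X[0]])
g=cv2.cvtColor(b['pixels'],cv2.COLOR_BGR2GRAY).astype(np.float32)
# vertical profile in side view through the free edge at case x=-.07 : top-of-lid edge row vs prediction
for x in(-.08,.06):
  for th in(0,.03,.06): print(x,th,proj(b,[[*(c+x*X+(.104-.208*np.cos(th)+.01*np.sin(th))*Y),.0445+.208*np.sin(th)+.01*np.cos(th)],[*(c+x*X-.104*Y),.044]]).round(1).tolist())
  u,v=proj(b,[[*(c+x*X-.104*Y),.0545]])[0].round().astype(int);print(u,v,g[v-8:v+12,u].astype(int).tolist())
# bystanders
p=a['pixels'].astype(int);m=(p[...,0]-p[...,2]>30).astype(np.uint8);k=max(cv2.findContours(m,cv2.RETR_EXTERNAL,cv2.CHAIN_APPROX_NONE)[0],key=cv2.contourArea);print('mug',cv2.minAreaRect(k),cv2.contourArea(k))
```

```text
{'t': 24.625, 'q': [0.4321, 0.3283, -0.3542, 1.9206, 0.1404, 0.9165, -1.6612], 'eef_pos': [0.5179, -0.1354, 0.2039], 'tool_rot': [-0.0004, 0.9988, -0.05, 0.0001], 'contact_force': [0.4765, 0.681, -0.2522], 'gripper_width': 0.0031}
-0.08 0 [[329.5, 250.7], [329.5, 254.7]]
-0.08 0.03 [[329.3, 248.4], [329.5, 254.7]]
-0.08 0.06 [[329.1, 246.1], [329.5, 254.7]]
329 251 [162, 163, 162, 160, 163, 167, 167, 162, 160, 140, 117, 110, 112, 111, 111, 112, 111, 112, 112, 114]
0.06 0 [[283.2, 222.6], [283.6, 226.4]]
0.06 0.03 [[282.9, 220.3], [283.6, 226.4]]
0.06 0.06 [[282.5, 218.1], [283.6, 226.4]]
283 223 [168, 165, 163, 167, 167, 162, 165, 164, 160, 133, 112, 110, 112, 109, 108, 110, 108, 110, 111, 107]Traceback (most recent call last):
  File "<stdin>", line 10, in <module>
ValueError: max() iterable argument is empty
```

The lid's edge lies at rows 252 and 224, at or below the rows predicted for 0 rad, so it's shut. The mug mask came up empty in the top view, most likely because the arm hides it, so I'll check the mug and bowl against the first side picture and then hand in.

Run:
```python
from h import *
i0=cv2.imread('pics/side0.png').astype(int);i1=cam('side')['pixels'].astype(int)
for i in(i0,i1):
    m=((i[...,0]-i[...,2]>25)&(i[...,0]>i[...,1]+8)).astype(np.uint8);n,l,s,ct=cv2.connectedComponentsWithStats(m);j=1+np.argmax(s[1:,4]);print('mug',s[j].tolist(),ct[j].round(1))
for n,(u,v,w,h) in {'bowl':(400,160,50,40),'plate':(195,370,140,110)}.items():
    t=i0[v:v+h,u:u+w].astype(np.uint8);print(n,cv2.minMaxLoc(cv2.matchTemplate(i1.astype(np.uint8),t,cv2.TM_CCOEFF_NORMED))[1::2],(u,v))
```

```text
mug [326, 155, 42, 47, 1366] [342.1 177.3]
mug [326, 155, 42, 47, 1365] [342.  177.3]
bowl (0.9497177004814148, (400, 160)) (400, 160)
plate (0.9938427209854126, (195, 370)) (195, 370)
```

```bash
python3 -c "
from h import *
st();print(bot.hand_in())"
```

```text
{'t': 24.775, 'q': [0.4305, 0.3282, -0.3547, 1.9207, 0.1407, 0.9165, -1.661], 'eef_pos': [0.5181, -0.1344, 0.2039], 'tool_rot': [-0.0003, 0.9988, -0.0487, 0.0001], 'contact_force': [-0.4343, -0.885, -0.5203], 'gripper_width': 0.0002}
the job is handed in; nothing more can be done
None
```

I pressed the round stone flush, set and pressed the whetstone flush, then swung the lid over and pressed it shut. I handed in at 24.8 s; no verdict is reported.

**Whetstone:** the first press in the middle tipped it, near end down first. I corrected that by pressing the far end, the middle and the near end in turn.

**Last checks**
- **Stones:** before the lid closed, both were within about 1.5 mm of their cutout centres in the top camera. The fingertips stopped at about 40 mm, level with the foam, on the puck and at all three points on the whetstone.
- **Lid:** pressing stopped firmly at 54.3 mm with 27 N on it, against 54.5 mm for shut. After I retracted, the lid's edge in the side view still matched 0 rad.
- **Bystanders:** the mug, bowl and plate are unmoved in the side view.
- **Robot:** the arm is clear of everything.

**What failed or went differently**
- One move call was refused before it ran, so I resent it in smaller parts.
- The final look for the mug in the top view found nothing, probably because the arm was in the way; I used the side view instead.
- The 12-picture limit ran out before the lid moved, so I checked its closing only by numbers and force.
- The firm presses on the stones peaked at about 51 N at the fingertips. The 40 N limit names the arm and gripper body, so I took it not to cover the fingertips.

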